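# Close the varnishing-bay vent with the hook pole

### The arm

A 6-joint arm with a two-finger parallel gripper is mounted at the origin on the work surface. World frame = base frame: x ahead of the robot, y to its left, z up, the work surface at z = 0. Lengths are in m, angles in rad, forces in N, time in s.
With the tool pointing down it reaches from about 0.275 to 0.775 m from the base axis. Payload 14.6 kg.
Tool frame: the origin (TCP) lies midway between the tips of the shut fingers; the grasp point (between the pads) lies 19 mm behind it; z points along the fingers, y is the direction in which the jaws open and shut (so a half turn about z gives the same grasp; the last joint's range is limited). The gripper opens to 85 mm and grips with 20 to 120 N. Pads are 22 mm wide; open, the fingers measure 114 mm over their backs; the gripper's body (76 mm by 85 mm) begins 54 mm behind the grasp point. The pads swing forward as they close: fully open they stand 13 mm farther back than shut.
Start: joints at [-1.405, 0.263, -0.048, 1.259, 0, 1.415], TCP at [0.166, -0.498, 0.231] pointing down, gripper open.
Joint ranges: [-2.65, 2.65], [-0.89, 1.7], [-1.18, 1.37], [-2.13, 2.11], [-1.35, 1.29], [-3.14, 3.14]. Speed limits (rad/s): [1.89, 1.89, 2.57, 2.79, 3.14, 3.14].

### API

Orientations are given as a 3x3 rotation matrix whose columns are the frame's x, y, z axes.
In Python, from plant import telemetry, eyes, workorder gives the robot as it stands.
- The arm moves only by the tool play_rows, never from a script. Its argument "steps" is a list of rows, each a list of 7 numbers: the closure, from 0 (fully open) to 1 (shut), then the shift along the tool's x, y, z in mm, then the turn, a rotation vector about the tool's x, y, z in rad. In form: [[claw, tx, ty, tz, ax, ay, az], ...]. A call has 1 to 5 rows; each row shifts and turns the commanded pose from where the row before left it, along the tool's axes as they then stand; what a row does not reach is not made up. A row lasts 1/10 s, in which the tool goes at most 50 mm and 8.59 degrees, less where a joint would pass 70% of its speed; a pose out of reach is approached as far as the arm can. A call is refused whole if a number of a shift passes 50 or a number of a turn 0.15, either way. A call with a gripper value outside its range is refused whole. The fingers move at their own pace and stop on an object; "newtons" is the grip in N (left out, the last holds). Time passes only in rows, so rows that do not move let the fingers close. It gives the time, the measured TCP pose, the force and the opening at its end, in the units of the state.
- telemetry.sense(): the state, without advancing time (a new reading comes with each control period).
- eyes.snapshot(name): name is "scene" or "top" or "wrist"; returns a dict with "img" (420x560x3 uint8, red, green, blue), "fx", "fy", "cx", "cy" (pixels), "rvec" (rotation vector, rad) and "tvec" (3), from world to camera coordinates, as OpenCV has them. Camera axes: x right, y down, z forward; pixel columns grow to the right and rows downward; lengths in m; the calibration is good to about 2 mm. A picture is of the moment at which its call begins. There is no depth.
- workorder.job_done(): hands the job in, once; it reports no verdict.
The state is a dict: "time": time; "qpos": joint angles; "joint_vel": joint speeds; "tau": joint torques, N m; "tool_pos": TCP position; "tool_rot": TCP orientation; "force": force on the tool from outside, world axes, zero at the start; "wrist_torque": the same for the moment, N m; "opening": opening from 0.0 (shut) to 1.0 (fully open).
Only numpy, scipy, OpenCV 4.12 (cv2) and the standard library are available. Lean on these libraries where they do the work, as an engineer would, in place of code of your own. Each camera call takes 0.05 s, during which the arm holds its last target.

### The job

Before sanding starts, shut the open vent flap in the plywood screen of the varnishing bay: take the pole that has the bent hook off its rest, drop the hook down into the ring eye on the flap and pull the flap fully shut with the hook still in the ring. Then unhook, put the pole back in the place on the rest where it lay, let go of it, and leave the plain pole lying where it is.

Things in the scene. Friction and masses are not known exactly. Their poses are not given: they have to be found in the camera images.
- hook_pole: Wooden batten, 20 mm square, 340 mm long, 0.1-0.2 kg, lying level, centre line 95 mm above the bench. Origin on the centre line near the balance point: grip here. y runs along it, away from the hook; z up. Wood from y -160 to +180 mm, then an 8 mm steel rod to y -210 mm, bent square down: an upright 8 mm pin, tip 69 mm below the centre line.
- plain_pole: Bystander: like pole with a straight rod, no hook (ends at y -234 mm); same axes. Parallel to the hook pole, 130 mm beside it, on either side. Both lie on one fixed rest: two cross bars, 22 mm wide, tops 85 mm above the bench, under y = about -110 and +110 mm, with 16 mm high lips leaving 12 mm play each side of a pole. Poles' sides are free between the bars.
- eye (a point): Centre of the flap's steel ring eye: inner diameter 40, wire 8 mm. Axes turn with the flap: x along the hinge, y out of its front, z up it. Lies 45 mm along y, 140 along z from the hinge line, which is level, 130 mm above the bench. Ring is flat in the world at 0.4 rad open, else tipped by the difference; a pin enters from above. Free above and in front. Posts beside the flap: 285 mm high.
- flap (a joint): Opening of the vent flap, rad: 0 shut (upright, at a stop), starts 0.5 to 0.85, at most 0.95. Plywood, hinged along its bottom edge, it leans back away from its front side (positive about +x of the eye), so pulling the ring towards the front shuts it. Stiff hinge: it stays where left and takes about 3 to 6 N at the ring.

How it is judged:
On the way, in this order (a step that is already met when the one before it is completed fails the run):
1. the pole's hook is down in the ring eye while the flap is still open by more than 0.35 rad (x of eye in the frame of hook_pole between -0.024 and 0.024 m and y of eye in the frame of hook_pole between -0.234 and -0.186 m and z of eye in the frame of hook_pole between -0.064 and 0 m and value of joint flap above 0.35 rad), for 0.1 s.
2. the flap is shut (within 0.12 rad) with the hook still in the ring (x of eye in the frame of hook_pole between -0.024 and 0.024 m and y of eye in the frame of hook_pole between -0.234 and -0.186 m and z of eye in the frame of hook_pole between -0.064 and 0 m and value of joint flap below 0.12 rad), for 0.1 s.
At the end, for the whole second after the job is handed in: The flap is shut to within 0.12 rad; the hook pole lies still on its rest, within 40 mm of where it lay and with its hook hanging down (within 0.2 rad); the plain pole is within 30 mm of where it lay (value of joint flap below 0.12 rad and distance of hook_pole from where it was at the start of the episode below 0.04 m and angle between hook_pole's own z axis and vertical below 0.2 rad and linear speed of hook_pole below 0.03 m/s and distance of plain_pole from where it was at the start of the episode below 0.03 m); the robot touches nothing.
It fails at once if the plain pole is moved by more than 30 mm (distance of plain_pole from where it was at the start of the episode above 0.03 m).
It also fails if it takes over 54 s, if anything falls off the work surface, if the arm or the gripper's body presses on something with over 40 N, if the wrist force passes 120 N, or if a joint passes its speed limit or range.

## Working session

There is one attempt and no reset: what is moved stays moved. The work goes in short steps, Python scripts to look and compute and a tool call to move; the robot and the scene stay as the last step left them, time stands still between calls to the robot, and variables do not carry over. Pictures are saved under pics/ and viewed, and the job is handed in when it is done.

Besides the shell and the picture viewer there is one more tool, called after "Request:" as name([rows], argument=value, ...), one row to a line, values as JSON. play_rows: Moves the arm, as the interface text tells. Its arguments: {"type":"object","properties":{"steps":{"type":"array","items":{"type":"array","items":{"type":"number"}}},"newtons":{"type":"number"}},"required":["steps"]}

```bash
ls; mkdir -p pics; python3 - <<'E'
from plant import telemetry, eyes
import cv2
s=telemetry.sense();print({k:s[k] for k in('time','tool_pos','tool_rot','opening')})
for n in("scene","top","wrist"):
    d=eyes.snapshot(n);cv2.imwrite(f'pics/{n}0.png',d['img'][:,:,::-1]);print(n,d['fx'],d['fy'],d['cx'],d['cy'],d['rvec'],d['tvec'])
E
```

```text
pics
{'time': 0.0, 'tool_pos': array([ 0.16548133, -0.49795055,  0.23083538]), 'tool_rot': array([[ 9.48998043e-01,  3.15281921e-01, -1.55628897e-04],
       [ 3.15281908e-01, -9.48997493e-01,  1.03720474e-03],
       [ 1.79320470e-04, -1.03337225e-03, -9.99999450e-01]]), 'opening': 0.999799502721859}
scene 535.3382663260581 535.3382663260581 269.584134113115 221.97456266098973 [ 1.88264357  1.47783477 -0.67166236] [-0.1310243  -0.17071546  1.67180149]
top 507.21195328632257 507.21195328632257 278.581611140728 209.79087682677007 [ 2.21848119 -2.16988173  0.05008452] [-0.0028879   0.51611663  1.18179051]
wrist 298.07497161290036 298.07497161290036 277.504988472978 214.90423843181895 [-2.35943635  1.70248286  0.23722065] [-0.52362508 -0.03468953  0.37783492]
```

View pics/scene0.png

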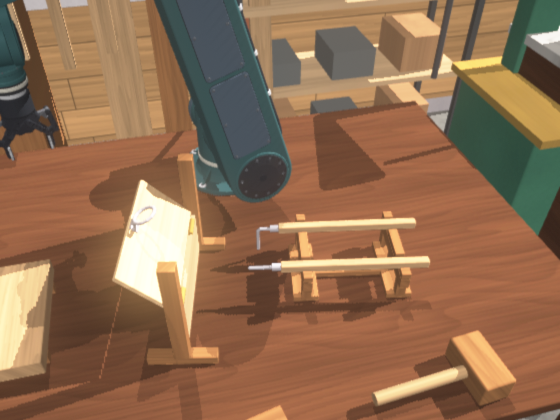

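View pics/top0.png

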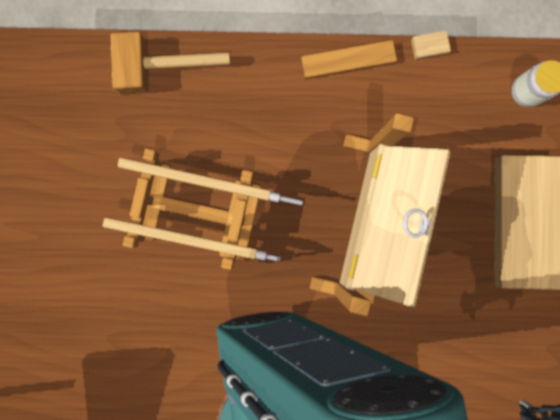

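View pics/wrist0.png

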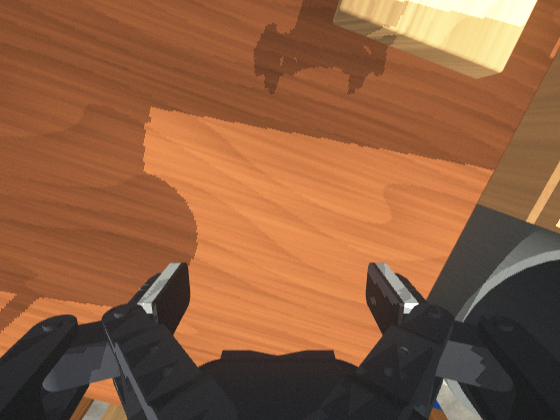

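The scene view shows that the pole nearer the robot has the bent hook, at (260,235). In the top view it runs from (105,223) to (280,258). The ring is at about (416,223). I'll enlarge both.

```bash
python3 - <<'E'
import cv2
t=cv2.imread('pics/top0.png');s=cv2.imread('pics/scene0.png')
cv2.imwrite('pics/c1.png',cv2.resize(t[140:280,95:295],None,fx=4,fy=4,interpolation=2))
cv2.imwrite('pics/c2.png',cv2.resize(t[105:320,300:460],None,fx=2.7,fy=2.7,interpolation=2)) 
cv2.imwrite('pics/c3.png',cv2.resize(s[150:350,105:235],None,fx=3,fy=3,interpolation=2))
cv2.imwrite('pics/c4.png',cv2.resize(s[200:310,240:440],None,fx=4,fy=4,interpolation=2))
E
```

```text
(no output)
```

View pics/c1.png

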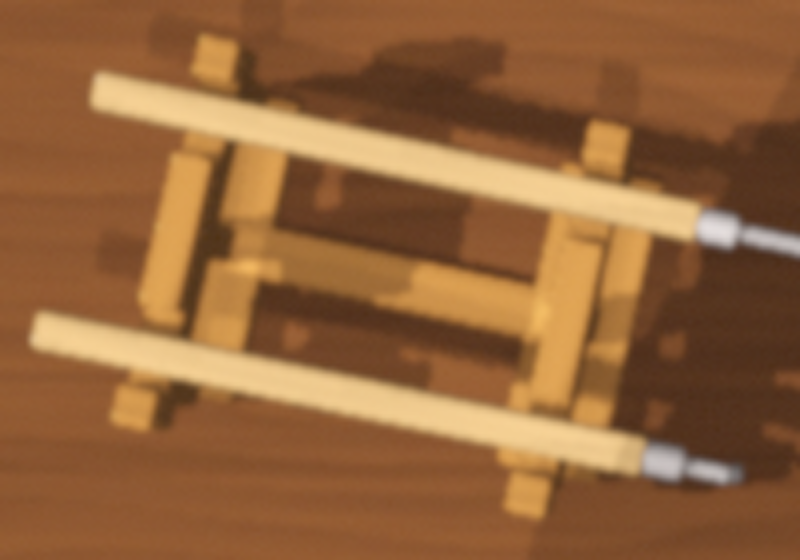

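View pics/c2.png

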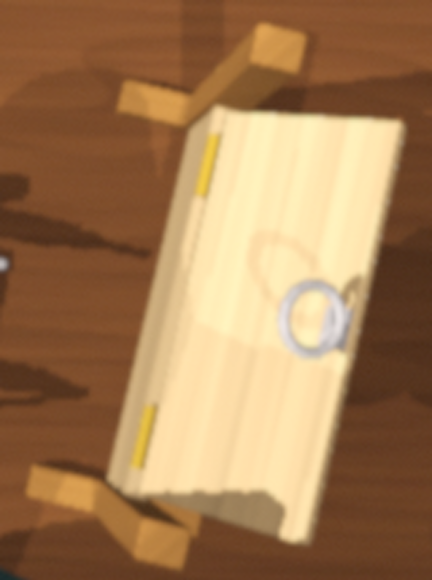

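View pics/c3.png

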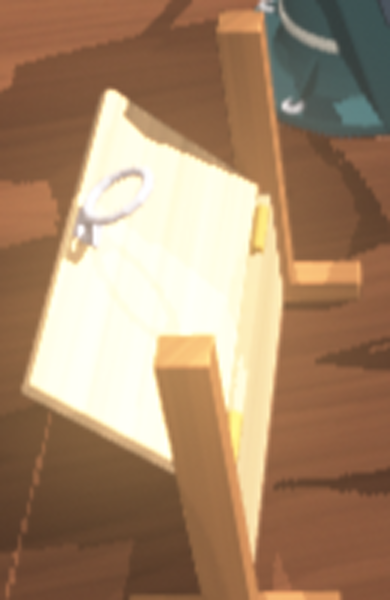

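View pics/c4.png

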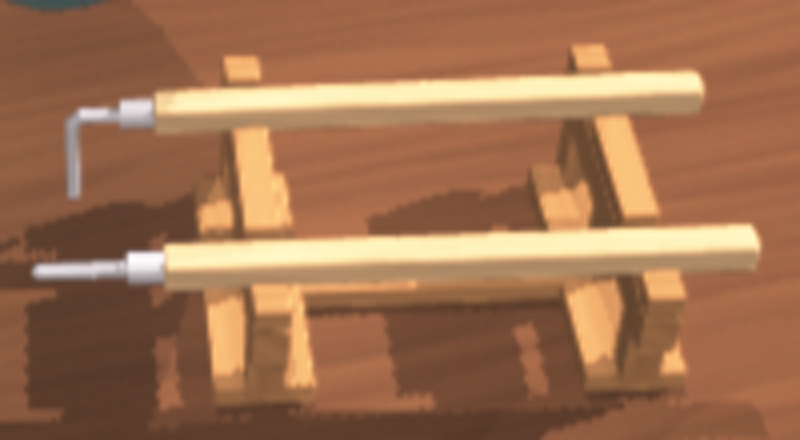

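```bash
cat > h.py <<'E'
import numpy as np,cv2
C={'scene':(535.3382663260581,269.584134113115,221.97456266098973,[1.88264357,1.47783477,-0.67166236],[-0.1310243,-0.17071546,1.67180149]),
'top':(507.21195328632257,278.581611140728,209.79087682677007,[2.21848119,-2.16988173,0.05008452],[-0.0028879,0.51611663,1.18179051])}
def cam(n):
    f,cx,cy,r,t=C[n];R=cv2.Rodrigues(np.array(r))[0];return np.array([[f,0,cx],[0,f,cy],[0,0,1]]),R,np.array(t)
def onz(n,uv,z):
    K,R,t=cam(n);d=R.T@np.linalg.inv(K)@[uv[0],uv[1],1];o=-R.T@t;return o+d*(z-o[2])/d[2]
def tri(a,b):
    P=[K@np.c_[R,t] for K,R,t in (cam('scene'),cam('top'))]
    X=cv2.triangulatePoints(P[0],P[1],np.array(a,float),np.array(b,float)).ravel();return X[:3]/X[3]
def proj(n,X):
    K,R,t=cam(n);return cv2.projectPoints(np.atleast_2d(np.asarray(X,float)),R,t,K,None)[0].reshape(-1,2)
E
python3 - <<'E'
from h import *
b=onz('top',(103.5,222.5),.105);a=onz('top',(255.2,253.8),.105)
print(b,a,np.linalg.norm(b-a))
u=(b-a)/np.linalg.norm(b-a);print('origin',(a+.16*u+b-.18*u)/2,'u',u,np.degrees(np.arctan2(u[1],u[0])))
E_=tri((145,215),(416.3,222.8));print('eye',E_,proj('scene',E_),proj('top',E_))
# scene pole ends (upper-edge corners): tri
c=lambda x,y:(x/4+240,y/4+200)
print('scene pole', onz('scene',c(155,112),.095),onz('scene',c(703,92),.095))
print('plain',onz('top',(95+94/4,140+90/4),.105),onz('top',(95+700/4,140+222/4),.105))
d=lambda x,y:(x/2.7+300,y/2.7+105)
for p in((216,135),(200,195),(155,405),(138,467)):print(onz('top',d(*p),.13))
for p in((404,120),(307,543)):print(p,onz('top',d(*p),.29))
for p in((278,45),(160,550)):print('post',onz('top',d(*p),.285))
E
```

```text
[0.47543665 0.38790297 0.105     ] [0.41501734 0.056594   0.105     ] 0.33677310570172353
origin [0.44343293 0.21241074 0.105     ] u [0.17940657 0.98377502 0.        ] 79.66480401329665
eye [ 0.48545633 -0.24758961  0.26023384] [[144.11144626 214.87994414]] [[415.22112787 222.62334843]]
scene pole [0.41410365 0.05806574 0.095     ] [0.47784505 0.39270498 0.095     ]
plain [0.60723009 0.36025109 0.105     ] [0.54219955 0.02748698 0.105     ]
[ 0.63204572 -0.20575909  0.13      ]
[ 0.5841403  -0.19373863  0.13      ]
[ 0.41826964 -0.16067378  0.13      ]
[ 0.36970618 -0.14810727  0.13      ]
(404, 120) [ 0.61888788 -0.30095895  0.29      ]
(307, 543) [ 0.33508535 -0.23831178  0.29      ]
post [ 0.66919221 -0.21695165  0.285     ]
post [ 0.32756975 -0.14181139  0.285     ]
```

The ring triangulates to z 0.260, which means an opening of about 0.79 rad. The pole length comes out at 337 mm against 340, so both fit. I'll lift and turn the tool to the pole's direction (79.7°).

Request:
play_rows([
  [0,0,0,-50,0,0,-0.14],
  [0,0,0,-50,0,0,-0.14],
  [0,0,0,-50,0,0,-0.14],
  [0,0,0,0,0,0,-0.14],
  [0,0,0,0,0,0,-0.14],
])

```text
time: 0.65
tool_pos: [0.1657, -0.4989, 0.3824]
tool_rot: [[0.518, 0.856, 0.0], [0.856, -0.518, -0.002], [-0.002, 0.002, -1.0]]
force: [0.1, -0.4, 0.1]
opening: 0.997
```

Request:
play_rows([
  [0,0,0,0,0,0,-0.14],
  [0,0,0,0,0,0,-0.14],
  [0,0,0,0,0,0,-0.09],
  [0,0,0,0,0,0,0],
  [0,0,0,0,0,0,0],
])

```text
time: 1.15
tool_pos: [0.1655, -0.4982, 0.3812]
tool_rot: [[0.182, 0.983, -0.0], [0.983, -0.182, 0.0], [0.0, -0.0, -1.0]]
force: [-0.0, -0.0, -0.2]
opening: 1.002
```

Request:
play_rows([
  [0,40,8,0,0,0,0],
  [0,40,8,0,0,0,0],
  [0,40,8,0,0,0,0],
  [0,40,8,0,0,0,0],
  [0,40,8,0,0,0,0],
])

```text
time: 1.65
tool_pos: [0.2409, -0.307, 0.3812]
tool_rot: [[0.182, 0.983, 0.0], [0.983, -0.182, -0.0], [-0.0, 0.0, -1.0]]
force: [0.9, 0.5, 0.1]
opening: 1.0
```

Request:
play_rows([
  [0,40,8,0,0,0,0],
  [0,40,8,0,0,0,0],
  [0,40,8,0,0,0,0],
  [0,40,8,0,0,0,0],
  [0,40,8,0,0,0,0],
])

```text
time: 2.15
tool_pos: [0.316, -0.1174, 0.3814]
tool_rot: [[0.182, 0.983, 0.0], [0.983, -0.182, -0.0], [-0.0, 0.001, -1.0]]
force: [0.8, -0.0, 0.3]
opening: 1.0
```

Request:
play_rows([
  [0,40,8,0,0,0,0],
  [0,40,8,0,0,0,0],
  [0,40,8,0,0,0,0],
  [0,40,8,0,0,0,0],
  [0,40,8,0,0,0,0],
])

```text
time: 2.65
tool_pos: [0.3912, 0.0725, 0.3814]
tool_rot: [[0.181, 0.983, 0.001], [0.983, -0.181, -0.0], [0.0, 0.001, -1.0]]
force: [2.0, -1.4, 0.8]
opening: 0.998
```

Request:
play_rows([
  [0,40,6,20,0,0,0],
  [0,40,6,20,0,0,0],
  [0,40,6,20,0,0,0],
  [0,30,5,20,0,0,0],
  [0,0,0,20,0,0,0],
])

```text
time: 3.15
tool_pos: [0.4411, 0.2169, 0.2797]
tool_rot: [[0.179, 0.984, -0.001], [0.984, -0.179, 0.0], [0.0, -0.001, -1.0]]
force: [0.1, -1.5, 0.5]
opening: 1.003
```

```bash
python3 - <<'E'
from plant import telemetry, eyes
import cv2
for n in("scene","wrist","top"):
    d=eyes.snapshot(n);cv2.imwrite(f'pics/{n}1.png',d['img'][:,:,::-1])
    if n=='wrist':print(d['fx'],d['cx'],d['cy'],list(d['rvec']),list(d['tvec']))
s=telemetry.sense();print(s['time'],s['tool_pos'],s['tool_rot'],s['qpos'])
E
```

```text
298.07497161290036 277.504988472978 214.90423843181895 [np.float64(-2.8538983614546547), np.float64(0.2573472193627206), np.float64(0.04163560541031628)] [np.float64(-0.39268060607539024), np.float64(0.2320205314334865), np.float64(0.5028736439507082)]
3.3 [0.43987226 0.21401946 0.28077032] [[ 1.80197674e-01  9.83628364e-01 -2.00987572e-03]
 [ 9.83629855e-01 -1.80199380e-01 -7.00879257e-04]
 [-1.05158308e-03 -1.85067695e-03 -9.99997735e-01]] [ 2.86125574e-01  1.92000553e-01 -1.09174660e-02  1.37000429e+00
 -1.05122534e-04  2.03811050e+00]
```

View pics/wrist1.png

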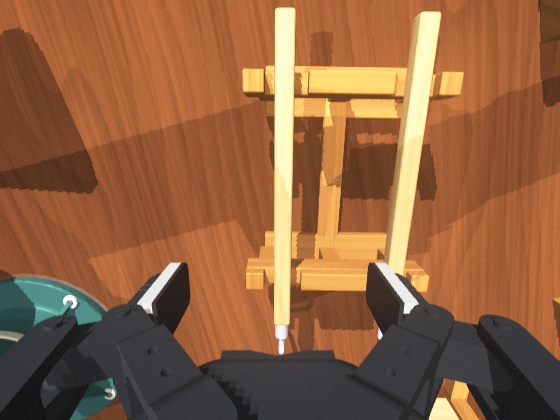

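View pics/scene1.png

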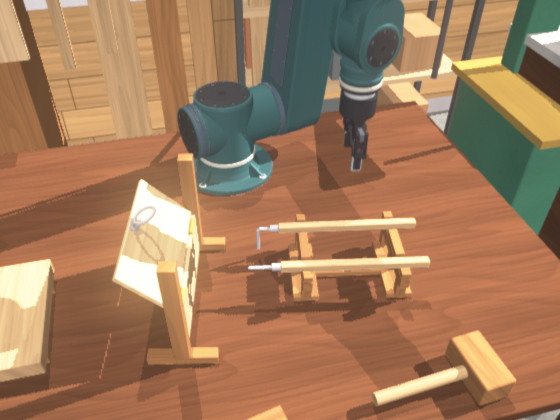

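In the wrist view the hook pole is the left one. The wood's butt is at (285,9) and its hook end at (282,326). The plain pole is on the right.

```bash
python3 - <<'E'
import h;from h import *
h.C['wrist']=(298.07497161290036,277.504988472978,214.90423843181895,[-2.8538983614546547,0.2573472193627206,0.04163560541031628],[-0.39268060607539024,0.2320205314334865,0.5028736439507082])
b=onz('wrist',(285,9),.105);a=onz('wrist',(282,326),.105);print(b,a,np.linalg.norm(b-a))
u=(b-a)/np.linalg.norm(b-a);o=(a+.16*u+b-.18*u)/2;print('origin',o,np.degrees(np.arctan2(u[1],u[0])))
t=np.array([.4399,.2140]);R=np.array([[.180,.9836],[.9836,-.180]])
for q in(o[:2],np.array([.4434,.2124]),(o[:2]+np.array([.4434,.2124]))/2):print('dx,dy tool',R.T@(q-t))
E
```

```text
[0.47729745 0.38790608 0.105     ] [0.41549592 0.05659786 0.105     ] 0.3370230957898408
origin [0.44456294 0.21242154 0.105     ] 79.43360664094207
dx,dy tool [-0.00071325  0.00487059]
dx,dy tool [-0.00094376  0.0037306 ]
dx,dy tool [-0.0008285   0.00430059]
```

View pics/top1.png

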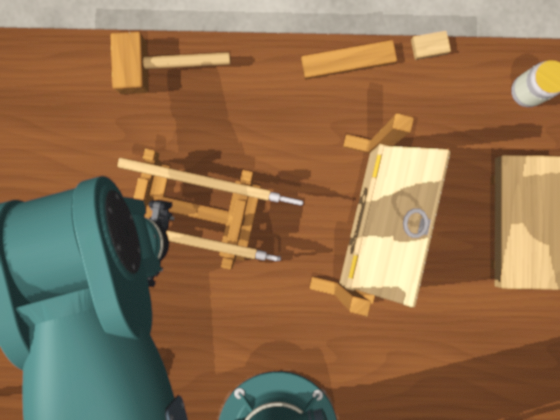

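The two cameras agree to about 1 mm. I'll descend and grip.

Request:
play_rows([
  [0,-1,4.5,40,0,0,0],
  [0,0,0,40,0,0,0],
  [0,0,0,40,0,0,0],
  [0,0,0,35,0,0,0],
  [0,0,0,25,0,0,0],
])

```text
time: 3.8
tool_pos: [0.4448, 0.2115, 0.1007]
tool_rot: [[0.182, 0.983, 0.0], [0.983, -0.182, -0.0], [0.0, 0.0, -1.0]]
force: [0.7, 0.9, 0.8]
opening: 0.998
```

Request:
play_rows([
  [0,0,0,15,0,0,0],
  [0,0,0,11,0,0,0],
  [0,0,0,0,0,0,0],
  [0,0,0,0,0,0,0],
])

```text
time: 4.2
tool_pos: [0.4454, 0.2122, 0.0763]
tool_rot: [[0.18, 0.984, 0.001], [0.984, -0.18, 0.0], [0.001, 0.001, -1.0]]
force: [0.8, -0.5, -0.1]
opening: 0.998
```

Request:
play_rows([
  [0.5,0,0,0,0,0,0],
  [0.8,0,0,0,0,0,0],
  [1,0,0,0,0,0,0],
  [1,0,0,0,0,0,0],
  [1,0,0,0,0,0,0],
], newtons=80)

```text
time: 4.7
tool_pos: [0.4449, 0.2123, 0.0757]
tool_rot: [[0.179, 0.984, 0.0], [0.984, -0.179, 0.0], [0.0, 0.0, -1.0]]
force: [-0.9, -0.2, -1.1]
opening: 0.218
```

Request:
play_rows([
  [1,0,0,0,0,0,0],
  [1,0,0,0,0,0,0],
  [1,0,0,0,0,0,0],
], newtons=80)

```text
time: 5.0
tool_pos: [0.4449, 0.2123, 0.0757]
tool_rot: [[0.179, 0.984, 0.0], [0.984, -0.179, 0.0], [0.0, 0.0, -1.0]]
force: [-2.6, -0.5, 6.5]
opening: 0.22
```

```bash
python3 - <<'E'
from plant import telemetry, eyes
import cv2
for n in("scene","wrist"):
    d=eyes.snapshot(n);cv2.imwrite(f'pics/{n}2.png',d['img'][:,:,::-1])
s=telemetry.sense();print(s['time'],s['tool_pos'],s['tool_rot'],s['opening'],s['force'])
E
```

```text
5.1 [0.4448518  0.21231653 0.07566234] [[ 1.79053870e-01  9.83839179e-01  4.26149191e-04]
 [ 9.83839252e-01 -1.79053935e-01  1.19680797e-04]
 [ 1.94050346e-04  3.97832992e-04 -9.99999902e-01]] 0.21841898380728667 [-0.34681844 -0.51143432  7.31025451]
```

View pics/wrist2.png

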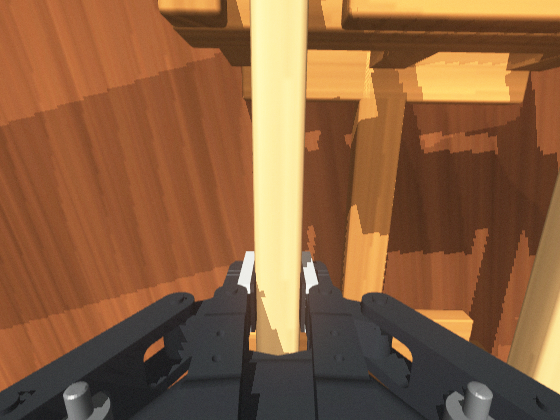

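View pics/scene2.png

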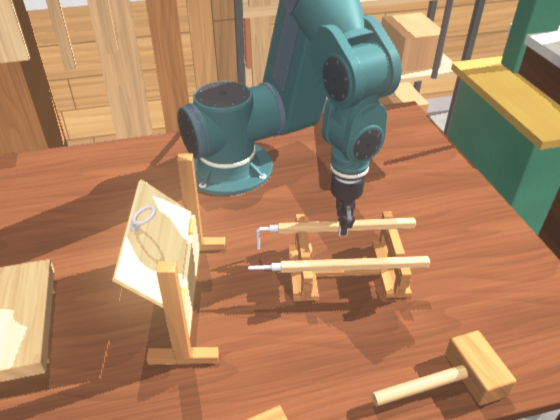

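The pole sits between the pads: opening 0.22 is about 19 mm. TCP is 19.3 mm below the pole's centre line. Lifting straight up.

Request:
play_rows([
  [1,0,0,-20,0,0,0],
  [1,0,0,-30,0,0,0],
  [1,0,0,-30,0,0,0],
  [1,0,0,-30,0,0,0],
  [1,0,0,-30,0,0,0],
])

```text
time: 5.6
tool_pos: [0.4444, 0.2122, 0.2165]
tool_rot: [[0.179, 0.984, -0.0], [0.984, -0.179, -0.0], [-0.0, -0.0, -1.0]]
force: [1.1, 0.4, -1.1]
opening: 0.222
```

Request:
play_rows([
  [1,0,0,-30,0,0,0],
  [1,0,0,-30,0,0,0],
  [1,0,0,-30,0,0,0],
  [1,0,0,-30,0,0,0],
  [1,0,0,-25,0,0,0],
])

```text
time: 6.1
tool_pos: [0.4446, 0.2123, 0.3618]
tool_rot: [[0.179, 0.984, 0.001], [0.984, -0.179, 0.0], [0.0, 0.001, -1.0]]
force: [0.5, 0.3, -1.7]
opening: 0.224
```

```bash
python3 - <<'E'
from plant import telemetry, eyes
import cv2
for n in("scene","top"):
    d=eyes.snapshot(n);cv2.imwrite(f'pics/{n}3.png',d['img'][:,:,::-1])
s=telemetry.sense();print(s['time'],s['tool_pos'],s['tool_rot'],s['opening'],s['force'],s['wrist_torque'])
E
```

```text
6.2 [0.44543845 0.21250952 0.36277108] [[ 0.17894446  0.98385219  0.00370839]
 [ 0.98385765 -0.17894956  0.00108918]
 [ 0.00173521  0.00345362 -0.99999253]] 0.2197701939612705 [ 0.17722474  0.539082   -1.0080507 ] [ 0.02502356 -0.04545756  0.00854969]
```

View pics/scene3.png

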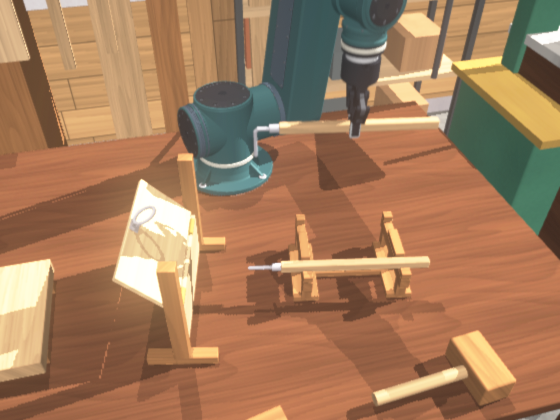

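View pics/top3.png

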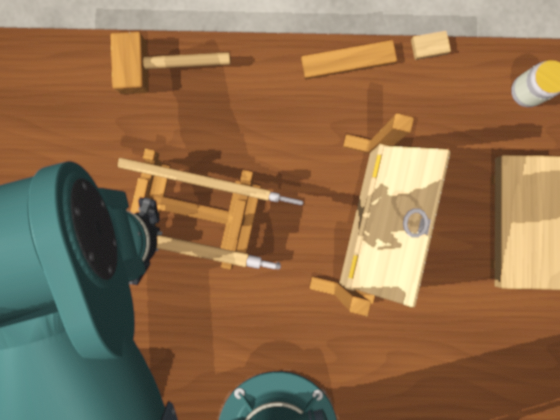

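Request:
play_rows([
  [1,-25,13,0,0,0,0],
  [1,-25,13,0,0,0,0],
  [1,-25,13,0,0,0,0],
  [1,-25,13,0,0,0,0],
  [1,-25,13,0,0,0,0],
])

```text
time: 6.7
tool_pos: [0.4863, 0.0766, 0.3593]
tool_rot: [[0.179, 0.984, -0.001], [0.984, -0.179, 0.0], [-0.0, -0.001, -1.0]]
force: [0.8, -0.5, -1.6]
opening: 0.221
```

Request:
play_rows([
  [1,-25,13,0,0,0,0],
  [1,-25,13,0,0,0,0],
  [1,-25,13,0,0,0,0],
  [1,-25,13,0,0,0,0],
  [1,-10,5,0,0,0,0],
])

```text
time: 7.2
tool_pos: [0.523, -0.0427, 0.3589]
tool_rot: [[0.181, 0.984, -0.002], [0.984, -0.181, 0.0], [-0.0, -0.002, -1.0]]
force: [0.5, 0.7, -1.4]
opening: 0.222
```

Request:
play_rows([
  [1,0,0,0,0,0,0],
  [1,0,0,0,0,0,0],
])

```text
time: 7.4
tool_pos: [0.5224, -0.0402, 0.3599]
tool_rot: [[0.179, 0.984, -0.001], [0.984, -0.179, 0.0], [0.0, -0.001, -1.0]]
force: [0.9, -0.3, -1.1]
opening: 0.218
```

```bash
python3 - <<'E'
from plant import telemetry, eyes
import cv2
for n,(x,y) in(("scene",(100,140)),("top",(330,130))):
    d=eyes.snapshot(n);i=d['img'][:,:,::-1];cv2.imwrite(f'pics/{n}4.png',i)
    cv2.imwrite(f'pics/{n}4c.png',cv2.resize(i[y:y+150,x:x+200],None,fx=4,fy=4,interpolation=2))
s=telemetry.sense();print(s['time'],s['tool_pos'],s['tool_rot'],s['opening'],s['force'],s['wrist_torque'])
E
```

```text
7.5 [ 0.52238095 -0.03977922  0.36027946] [[ 1.78089779e-01  9.84014239e-01 -8.75773617e-05]
 [ 9.84014226e-01 -1.78089759e-01  2.00154115e-04]
 [ 1.81357868e-04 -1.21822772e-04 -9.99999976e-01]] 0.2168895655273211 [-0.05115518 -1.02344076 -1.57295104] [ 0.06442276 -0.03318017 -0.08324613]
```

View pics/scene4c.png

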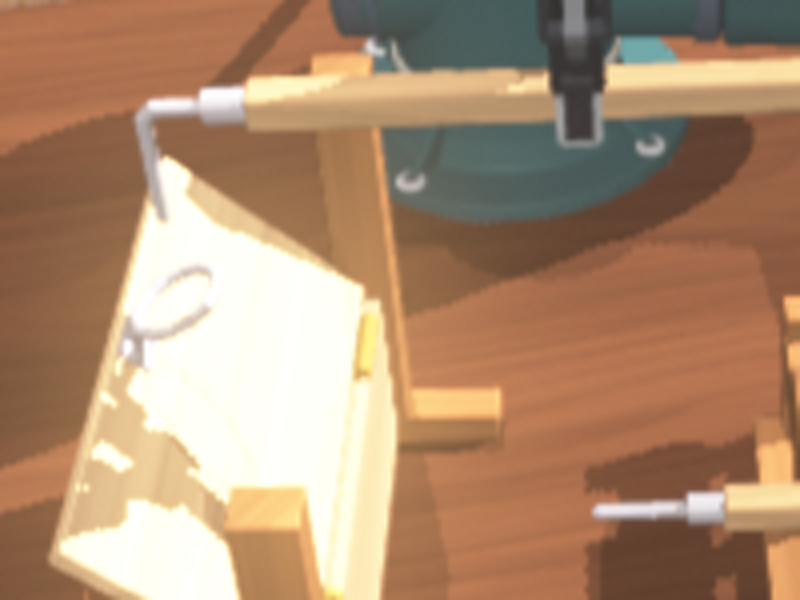

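View pics/top4c.png

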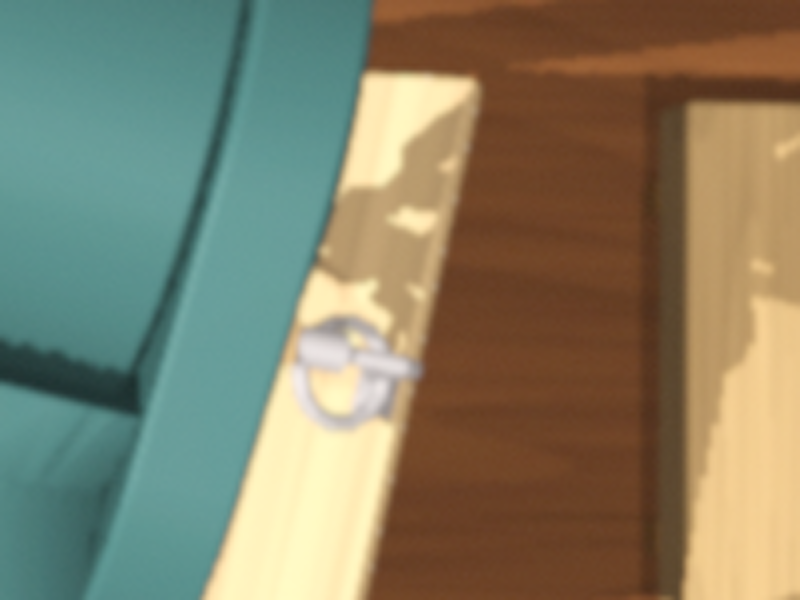

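```bash
python3 - <<'E'
from h import *
tip=np.array([.485,-.2464,.3105])
for n,o in(('scene',(100,140)),('top',(330,130))):
    for X in(tip,tip+[0,0,.069]): 
        p=proj(n,X)[0];print(n,p,(p-o)*4)
E_=tri((144.5,215.5),(416.3,223));print(E_)
# corner of rod seen: scene (145,108)c, top (421,370)c
print(tri((100+145/4,140+107/4),(330+418/4,130+370/4)))
# ring edges in scene: refit circle by model
n=np.array([.2145,.9767,0]);h=np.array([-.9767,.2145,0]);
for a in(.70,.75,.8,.85):
  d=a-.4;f=n*np.cos(d)+np.array([0,0,1])*np.sin(d)
  up=.14*np.cos(a)+.045*np.sin(a)
  for c in [E_]:
    th=np.linspace(0,2*np.pi,60);P=c+.024*(np.cos(th)[:,None]*h+np.sin(th)[:,None]*f)
    for nm,o in(('scene',(100,140)),('top',(330,130))):
        q=(proj(nm,P)-o)*4;print(a,.13+up,nm,q.min(0).round(),q.max(0).round())
E
```

```text
scene [140.68935539 195.56284104] [162.75742156 222.25136417]
scene [134.78669657 167.34391719] [139.14678626 109.37566876]
top [422.11283841 222.17132017] [368.45135364 368.68528069]
top [433.94532983 221.09881916] [415.78131933 364.39527664]
[ 0.4850676  -0.24844329  0.25865575]
[ 0.48299346 -0.2452874   0.37965108]
0.7 0.2660677021455245 scene [132. 270.] [218. 334.]
0.7 0.2660677021455245 top [296. 320.] [387. 423.]
0.75 0.26311018584338497 scene [133. 269.] [217. 335.]
0.75 0.26311018584338497 top [297. 320.] [385. 423.]
0.8 0.2598199633990817 scene [135. 268.] [216. 336.]
0.8 0.2598199633990817 top [299. 320.] [384. 423.]
0.85 0.2562052586552107 scene [136. 268.] [215. 336.]
0.85 0.2562052586552107 top [300. 320.] [382. 423.]
```

The pin and ring agree to about 2 mm: eye at (0.485, -0.248, 0.259), pin at about (0.484, -0.246). I'll lower the hook in, watching the force.

Request:
play_rows([
  [1,-1,1,20,0,0,0],
  [1,0,0,15,0,0,0],
  [1,0,0,10,0,0,0],
  [1,0,0,5,0,0,0],
  [1,0,0,0,0,0,0],
])

```text
time: 8.0
tool_pos: [0.5233, -0.0415, 0.3102]
tool_rot: [[0.179, 0.984, -0.0], [0.984, -0.179, 0.0], [0.0, -0.0, -1.0]]
force: [-0.1, 0.0, -0.7]
opening: 0.222
```

Request:
play_rows([
  [1,0,0,5,0,0,0],
  [1,0,0,5,0,0,0],
  [1,0,0,5,0,0,0],
  [1,0,0,5,0,0,0],
  [1,0,0,0,0,0,0],
])

```text
time: 8.5
tool_pos: [0.5232, -0.0419, 0.2896]
tool_rot: [[0.179, 0.984, -0.001], [0.984, -0.179, 0.0], [0.0, -0.001, -1.0]]
force: [-0.3, -0.3, -1.5]
opening: 0.227
```

```bash
python3 - <<'E'
from plant import telemetry, eyes
import cv2
for n,(x,y) in(("scene",(100,140)),("top",(330,130))):
    d=eyes.snapshot(n);i=d['img'][:,:,::-1];cv2.imwrite(f'pics/{n}5.png',i)
    cv2.imwrite(f'pics/{n}5c.png',cv2.resize(i[y:y+150,x:x+200],None,fx=4,fy=4,interpolation=2))
s=telemetry.sense();print(s['time'],s['tool_pos'],s['opening'],s['force'],s['wrist_torque'])
E
```

```text
8.6 [ 0.52347714 -0.04195572  0.29027587] 0.22401315343681416 [ 0.17214375 -0.50133694 -1.20342597] [0.04489799 0.0241463  0.06195519]
```

View pics/scene5c.png

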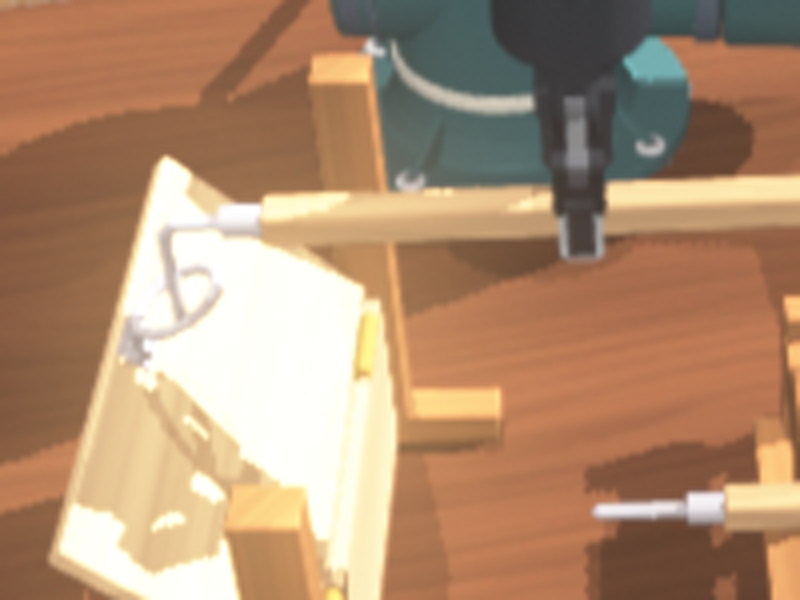

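View pics/top5c.png

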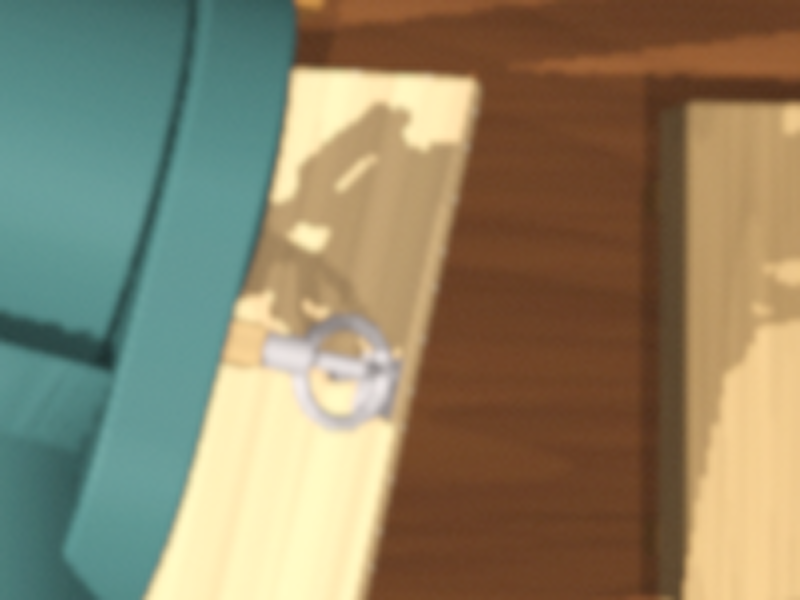

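The pin is inside the ring with no contact force. I'll go 4 mm deeper, then pull along the flap's normal.

Request:
play_rows([
  [1,0,0,4,0,0,0],
  [1,10,0.4,0,0,0,0],
  [1,10,0.4,0,0,0,0],
  [1,10,0.4,0,0,0,0],
  [1,0,0,0,0,0,0],
])

```text
time: 9.1
tool_pos: [0.5304, -0.0114, 0.2865]
tool_rot: [[0.178, 0.984, 0.0], [0.984, -0.178, -0.0], [-0.0, 0.0, -1.0]]
force: [-0.4, -0.6, -0.9]
opening: 0.222
```

```bash
python3 - <<'E'
from plant import telemetry, eyes
import cv2
d=eyes.snapshot("scene");i=d['img'][:,:,::-1];x,y=100,140
cv2.imwrite(f'pics/s6c.png',cv2.resize(i[y:y+150,x:x+200],None,fx=4,fy=4,interpolation=2))
s=telemetry.sense();print(s['time'],s['tool_pos'],s['opening'],s['force'],s['wrist_torque'])
E
```

```text
9.15 [ 0.53028585 -0.01164842  0.28632215] 0.21658731746188586 [ 0.35187457  0.50293829 -1.95746861] [ 0.04696745 -0.01363303  0.003221  ]
```

View pics/s6c.png

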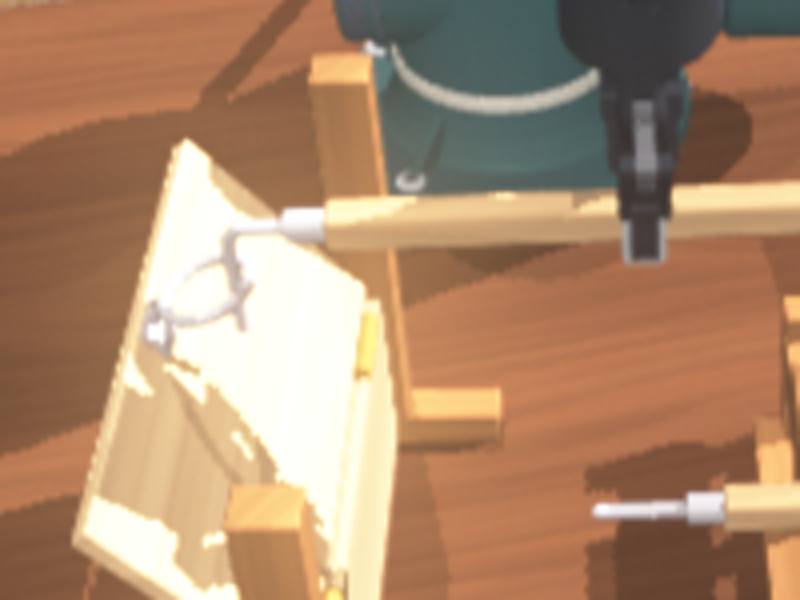

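The flap is following and the pin is through the ring. I'll keep pulling.

Request:
play_rows([
  [1,15,0.5,0,0,0,0],
  [1,15,0.5,0,0,0,0],
  [1,15,0.5,0,0,0,0],
  [1,10,0.4,0,0,0,0],
  [1,10,0.4,0,0,0,0],
])

```text
time: 9.65
tool_pos: [0.5441, 0.052, 0.2861]
tool_rot: [[0.178, 0.984, -0.0], [0.984, -0.178, 0.0], [0.0, -0.0, -1.0]]
force: [-0.6, -4.0, -3.1]
opening: 0.222
```

Request:
play_rows([
  [1,8,0.3,0,0,0,0],
  [1,6,0.2,0,0,0,0],
  [1,5,0.2,0,0,0,0],
  [1,4,0.1,0,0,0,0],
  [1,0,0,0,0,0,0],
])

```text
time: 10.15
tool_pos: [0.549, 0.0739, 0.2863]
tool_rot: [[0.179, 0.984, 0.0], [0.984, -0.179, 0.001], [0.001, 0.0, -1.0]]
force: [-0.3, -0.5, -2.1]
opening: 0.22
```

```bash
python3 - <<'E'
from plant import telemetry, eyes
import cv2
d=eyes.snapshot("scene");i=d['img'][:,:,::-1];x,y=100,140
cv2.imwrite(f'pics/s7c.png',cv2.resize(i[y:y+150,x:x+200],None,fx=4,fy=4,interpolation=2))
s=telemetry.sense();print(s['time'],s['tool_pos'],s['opening'],s['force'],s['wrist_torque'])
E
```

```text
10.2 [0.54902095 0.07366861 0.28641928] 0.21820300436113088 [-0.84994344 -0.02646158 -1.1324964 ] [ 0.02388488 -0.04985582 -0.00561187]
```

View pics/s7c.png

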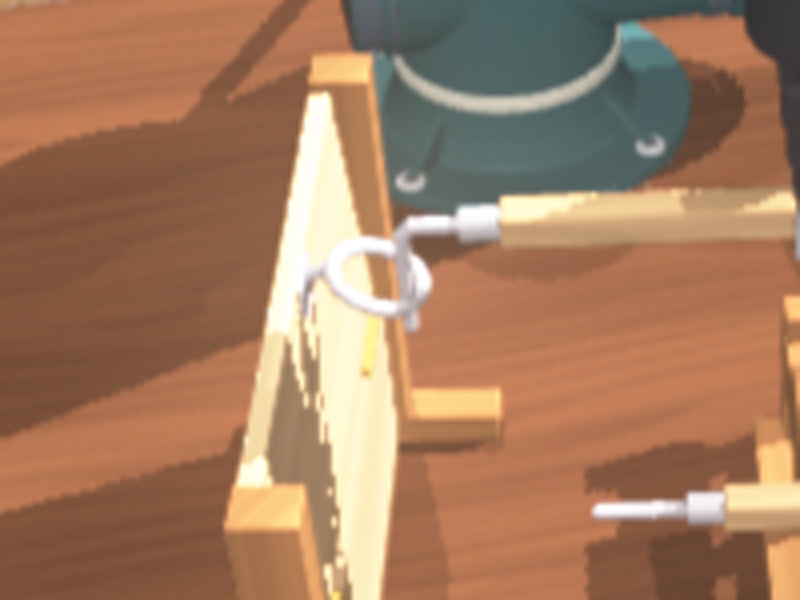

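Request:
play_rows([
  [1,3,0.1,0,0,0,0],
  [1,3,0.1,0,0,0,0],
  [1,2,0.1,0,0,0,0],
])

```text
time: 10.5
tool_pos: [0.5505, 0.0813, 0.2862]
tool_rot: [[0.179, 0.984, -0.0], [0.984, -0.179, -0.0], [-0.0, -0.0, -1.0]]
force: [-1.4, -3.4, -3.7]
opening: 0.222
```

Request:
play_rows([
  [1,2,0.1,0,0,0,0],
  [1,2,0.1,0,0,0,0],
])

```text
time: 10.7
tool_pos: [0.5512, 0.0841, 0.286]
tool_rot: [[0.18, 0.984, -0.001], [0.984, -0.18, -0.003], [-0.003, -0.001, -1.0]]
force: [-3.9, -21.0, -7.7]
opening: 0.221
```

```bash
python3 - <<'E'
from plant import telemetry, eyes
import cv2
d=eyes.snapshot("scene");i=d['img'][:,:,::-1];x,y=100,140
cv2.imwrite(f'pics/s8c.png',cv2.resize(i[y:y+150,x:x+200],None,fx=4,fy=4,interpolation=2))
s=telemetry.sense();print(s['time'],s['tool_pos'],s['opening'],s['force'],s['wrist_torque'])
E
```

```text
10.75 [0.55115934 0.08402062 0.28586718] 0.22273114338574884 [ -2.39837796 -13.97940441  -6.8338675 ] [-2.18895956  0.4215692   0.07006166]
```

View pics/s8c.png

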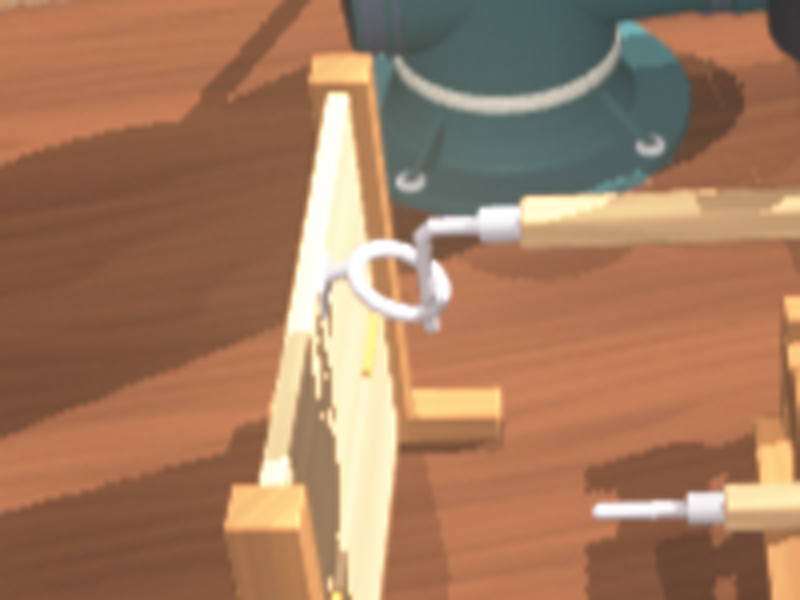

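The force jumped to 21 N, so the flap is at its stop and the pin is still in the ring. I'll hold briefly, ease back to mid-ring and lift out.

Request:
play_rows([
  [1,0,0,0,0,0,0],
  [1,0,0,0,0,0,0],
  [1,-4,0,0,0,0,0],
  [1,-8,0,0,0,0,0],
  [1,0,0,0,0,0,0],
])

```text
time: 11.25
tool_pos: [0.5494, 0.0727, 0.2865]
tool_rot: [[0.18, 0.984, 0.001], [0.984, -0.18, 0.0], [0.0, 0.001, -1.0]]
force: [0.3, -1.0, -1.6]
opening: 0.218
```

```bash
python3 - <<'E'
from plant import telemetry, eyes
import cv2
d=eyes.snapshot("scene");i=d['img'][:,:,::-1];x,y=100,140
cv2.imwrite(f'pics/s9c.png',cv2.resize(i[y:y+150,x:x+200],None,fx=4,fy=4,interpolation=2))
s=telemetry.sense();print(s['time'],s['tool_pos'],s['opening'],s['force'],s['wrist_torque'])
E
```

```text
11.3 [0.54940151 0.0730207  0.28650473] 0.21739862483388475 [ 0.38450205 -0.16965208 -1.67637778] [ 0.05113917 -0.00227685 -0.03111636]
```

View pics/s9c.png

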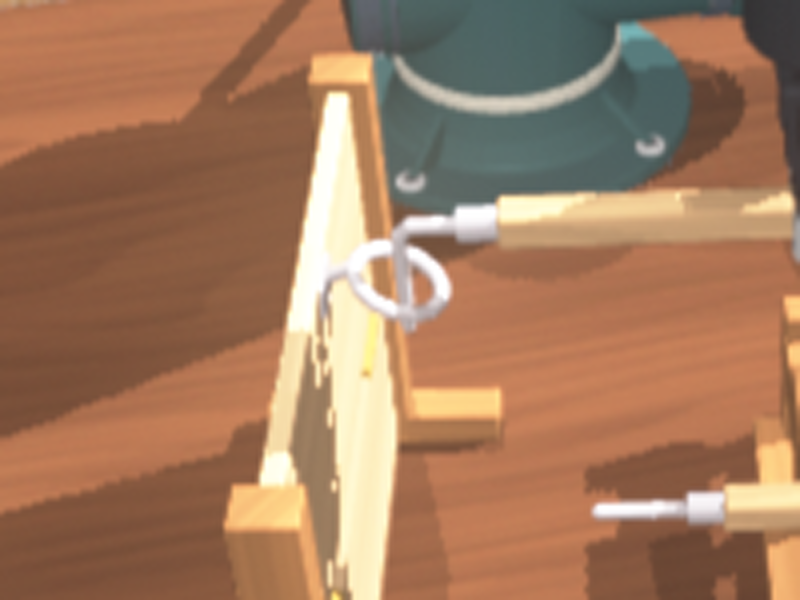

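Request:
play_rows([
  [1,0,0,-6,0,0,0],
  [1,0,0,-12,0,0,0],
  [1,0,0,-15,0,0,0],
  [1,0,0,-20,0,0,0],
  [1,0,0,-25,0,0,0],
])

```text
time: 11.8
tool_pos: [0.549, 0.0736, 0.3651]
tool_rot: [[0.179, 0.984, -0.0], [0.984, -0.179, 0.0], [0.0, -0.001, -1.0]]
force: [-0.0, 0.2, -1.0]
opening: 0.22
```

```bash
python3 - <<'E'
from plant import telemetry, eyes
import cv2
for n,(x,y) in(("scene",(100,140)),("top",(250,120))):
    d=eyes.snapshot(n);i=d['img'][:,:,::-1];cv2.imwrite(f'pics/{n}10.png',i)
    cv2.imwrite(f'pics/{n}10c.png',cv2.resize(i[y:y+150,x:x+200],None,fx=4,fy=4,interpolation=2))
s=telemetry.sense();print(s['time'],s['tool_pos'],s['tool_rot'],s['force'],s['wrist_torque'])
E
```

```text
11.9 [0.55004842 0.07352547 0.36727674] [[ 1.78769505e-01  9.83881134e-01  4.40217619e-03]
 [ 9.83890576e-01 -1.78771704e-01  1.08025492e-04]
 [ 8.93268782e-04  4.31194800e-03 -9.99990305e-01]] [ 0.76069711 -0.87605338 -0.78710604] [ 0.01430049 -0.00775193  0.05930287]
```

View pics/scene10c.png

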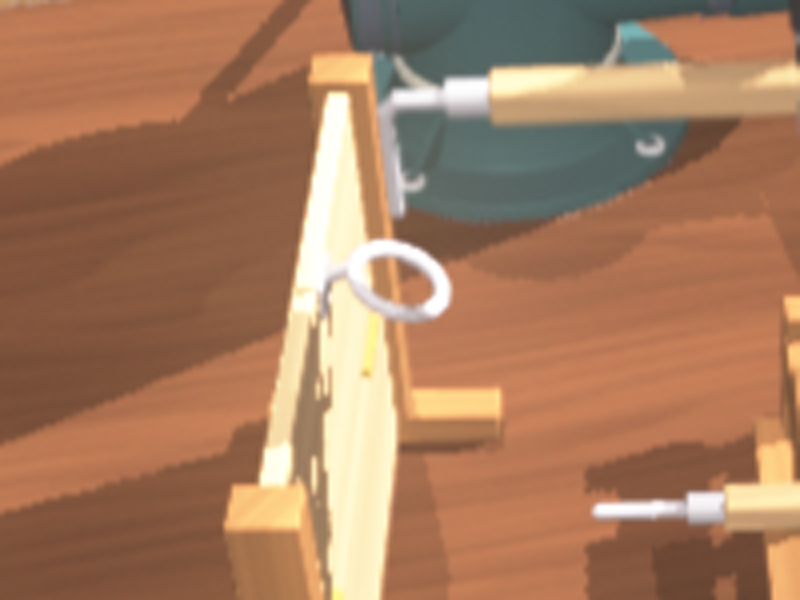

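View pics/top10c.png

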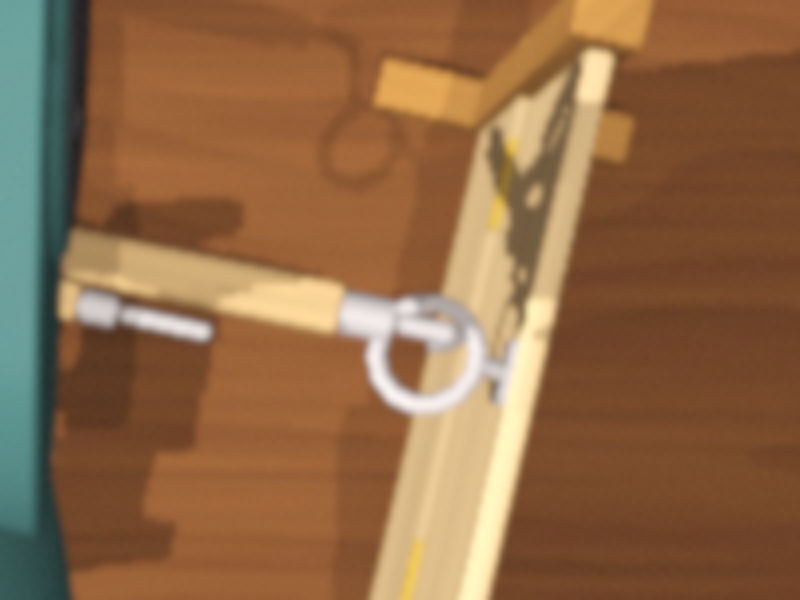

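View pics/scene10.png

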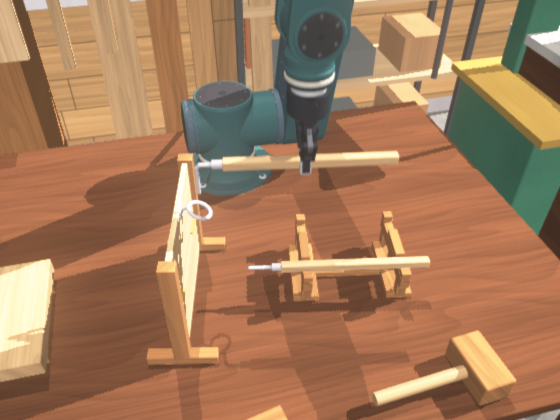

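```bash
python3 - <<'E'
from h import *
e=tri((100+399/4,140+280/4),(250+427/4,120+355/4));print('eye',e,'dist moved',(e-np.array([.485,-.248,.259])))
T=np.array([.5495,.0735]);u=np.array([.179,.984])
print('corner meas',tri((100+385/4,140+97/4),(250+460/4,120+334/4)),'exp',T-.21*u)
print('wood end meas',onz('top',(250+342/4,120+305/4),.395),'exp',T-.16*u)
d=np.array([.4449-.5495,.2123-.0735]);print('tool dx,dy',u@d,np.array([.984,-.179])@d)
E
```

```text
eye [ 0.50860762 -0.13582019  0.26973757] dist moved [0.02360762 0.11217981 0.01073757]
corner meas [ 0.51100678 -0.13209001  0.38509643] exp [ 0.51191 -0.13314]
wood end meas [ 0.5208078  -0.08390316  0.395     ] exp [ 0.52086 -0.08394]
tool dx,dy 0.11785579999999998 -0.12777159999999996
```

The eye is at z 0.2697, against 0.270 for shut, and it moved 115 mm. The pole has not slipped in the grip. I'll carry it back over its place.

Request:
play_rows([
  [1,20,-10,0,0,0,0],
  [1,20,-20,0,0,0,0],
  [1,20,-25,0,0,0,0],
  [1,20,-25,0,0,0,0],
  [1,20,-25,0,0,0,0],
])

```text
time: 12.4
tool_pos: [0.4629, 0.1914, 0.3639]
tool_rot: [[0.179, 0.984, -0.0], [0.984, -0.179, 0.0], [0.0, -0.0, -1.0]]
force: [1.0, 0.0, -1.1]
opening: 0.221
```

Request:
play_rows([
  [1,18,-23,0,0,0,0],
  [1,0,0,20,0,0,0],
  [1,0,0,30,0,0,0],
  [1,0,0,30,0,0,0],
  [1,0,0,30,0,0,0],
])

```text
time: 12.9
tool_pos: [0.4441, 0.2125, 0.2528]
tool_rot: [[0.179, 0.984, 0.0], [0.984, -0.179, 0.0], [0.0, 0.0, -1.0]]
force: [0.4, 0.1, -0.5]
opening: 0.221
```

Request:
play_rows([
  [1,0,0,30,0,0,0],
  [1,0,0,30,0,0,0],
  [1,0,0,15,0,0,0],
  [1,0,0,0,0,0,0],
  [1,0,0,0,0,0,0],
])

```text
time: 13.4
tool_pos: [0.4445, 0.2124, 0.1797]
tool_rot: [[0.179, 0.984, -0.0], [0.984, -0.179, 0.0], [0.0, -0.0, -1.0]]
force: [-0.2, -0.6, -1.0]
opening: 0.22
```

```bash
python3 - <<'E'
from plant import telemetry, eyes
import cv2
d=eyes.snapshot("scene");cv2.imwrite(f'pics/s11.png',d['img'][:,:,::-1])
s=telemetry.sense();print(s['time'],s['tool_pos'],s['tool_rot'],s['force'],s['wrist_torque'])
E
```

```text
13.45 [0.44489525 0.21250435 0.18009621] [[ 1.78887330e-01  9.83869065e-01  9.93042975e-04]
 [ 9.83869429e-01 -1.78887747e-01  3.48327679e-04]
 [ 5.20352049e-04  9.14713216e-04 -9.99999446e-01]] [ 0.22878912  0.11090171 -2.11459761] [ 0.05795733 -0.018575    0.00630825]
```

View pics/s11.png

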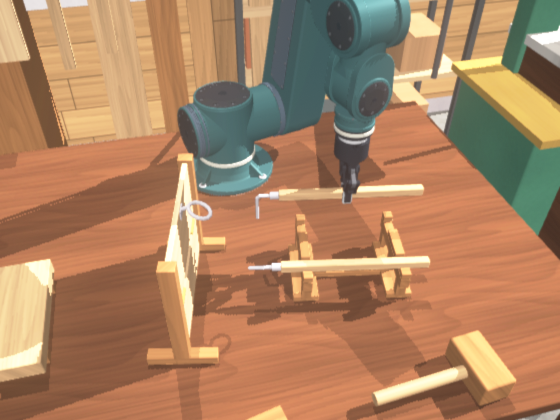

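The pole is level above its seat with the hook hanging down. It has 104 mm to go down.

Request:
play_rows([
  [1,0,0,30,0,0,0],
  [1,0,0,30,0,0,0],
  [1,0,0,20,0,0,0],
  [1,0,0,12,0,0,0],
  [1,0,0,0,0,0,0],
])

```text
time: 13.95
tool_pos: [0.4444, 0.2123, 0.0869]
tool_rot: [[0.179, 0.984, -0.001], [0.984, -0.179, -0.0], [-0.0, -0.001, -1.0]]
force: [-1.3, 0.1, -1.4]
opening: 0.22
```

Request:
play_rows([
  [1,0,0,4,0,0,0],
  [1,0,0,4,0,0,0],
  [1,0,0,3,0,0,0],
  [1,0,0,1,0,0,0],
  [1,0,0,0,0,0,0],
])

```text
time: 14.45
tool_pos: [0.4447, 0.2124, 0.0757]
tool_rot: [[0.179, 0.984, 0.001], [0.984, -0.179, 0.0], [0.0, 0.001, -1.0]]
force: [-0.9, 0.1, 4.4]
opening: 0.218
```

The pole is seated: 4.4 N upward at the original height. I'll open the gripper and rise.

Request:
play_rows([
  [0.7,0,0,0,0,0,0],
  [0.4,0,0,0,0,0,0],
  [0,0,0,0,0,0,0],
  [0,0,0,0,0,0,0],
  [0,0,0,0,0,0,0],
])

```text
time: 14.95
tool_pos: [0.4446, 0.2123, 0.0753]
tool_rot: [[0.179, 0.984, -0.0], [0.984, -0.179, 0.0], [0.0, -0.0, -1.0]]
force: [0.4, 1.0, -0.7]
opening: 0.96
```

Request:
play_rows([
  [0,0,0,0,0,0,0],
  [0,0,0,-10,0,0,0],
  [0,0,0,-20,0,0,0],
  [0,0,0,-30,0,0,0],
  [0,0,0,-40,0,0,0],
])

```text
time: 15.45
tool_pos: [0.4438, 0.2121, 0.1762]
tool_rot: [[0.179, 0.984, -0.002], [0.984, -0.179, -0.001], [-0.001, -0.002, -1.0]]
force: [1.4, -0.4, 0.2]
opening: 1.002
```

Request:
play_rows([
  [0,0,0,-40,0,0,0],
  [0,0,0,-40,0,0,0],
  [0,0,0,-20,0,0,0],
  [0,0,0,0,0,0,0],
  [0,0,0,0,0,0,0],
])

```text
time: 15.95
tool_pos: [0.4445, 0.2123, 0.2755]
tool_rot: [[0.179, 0.984, 0.001], [0.984, -0.179, 0.0], [0.0, 0.0, -1.0]]
force: [0.5, -0.1, 0.2]
opening: 0.997
```

```bash
python3 - <<'E'
from plant import telemetry, eyes
import cv2
for n in("scene","top"):
    d=eyes.snapshot(n);cv2.imwrite(f'pics/{n}12.png',d['img'][:,:,::-1])
s=telemetry.sense();print(s['time'],s['tool_pos'],s['opening'],s['force'],abs(s['joint_vel']).max())
a=cv2.imread('pics/scene0.png');b=cv2.imread('pics/scene12.png')
cv2.imwrite('pics/cmp.png',cv2.resize(cv2.vconcat([a[205:285,240:440],b[205:285,240:440]]),None,fx=3.7,fy=3.7,interpolation=2))
E
```

```text
16.05 [0.44407501 0.21219833 0.27450983] 1.0019781665146688 [ 0.15921706 -0.32559621 -0.16221166] 0.0032741159400703386
```

View pics/scene12.png

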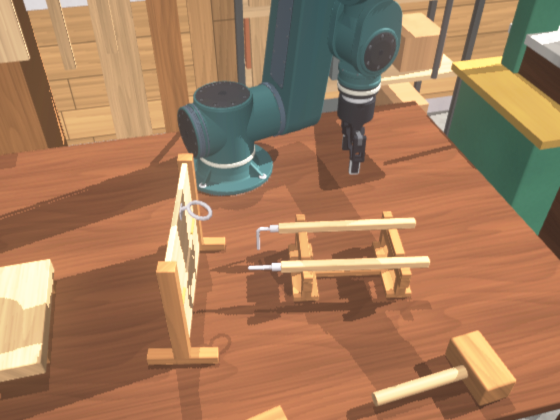

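View pics/cmp.png

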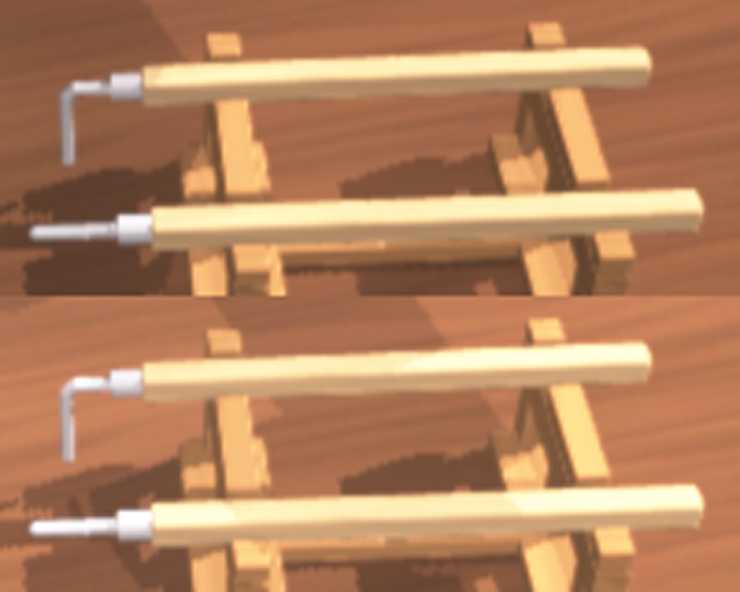

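The before and after crops show both poles in the same pixels, with the hook hanging down. The flap is upright between its posts and the gripper is clear. Handing in.

```bash
python3 -c "
from plant import workorder
print(workorder.job_done())"
```

```text
the job is handed in; nothing more can be done
None
```

The vent flap is shut and the hook pole is back on its rest. I handed the job in at about 16 s of the 54 s allowed; it reports no verdict.

- **Hooking and pulling:** I gripped the hook pole at its balance point, lifted it and lowered the pin into the ring with the flap about 0.79 rad open. I then pulled until the force jumped to 21 N at the flap's stop, with the pin still in the ring.
- **Flap check:** after unhooking, the ring eye measured z = 0.2697 m, against 0.270 m for fully shut.
- **Pole check:** I set the pole down where I picked it up, to within about 1 mm by the arm's reading, with 4.4 N of contact. I then opened the gripper and rose about 200 mm clear.
- **Final pictures:** both poles appear in the same pixels as at the start, with the hook hanging down. The force reading was near zero.

None of the checks failed. The cameras disagreed with each other and with the arm by about 1–3 mm, and the pole measured 337 mm long against the stated 340 mm.

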